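# Hang the line blanks on the workshop hook, large behind small

### The arm

A 7-joint arm with a two-finger parallel gripper is mounted at the origin on the work surface. World frame = base frame: x ahead of the robot, y to its left, z up, the work surface at z = 0. Lengths are in m, angles in rad, forces in N, time in s.
With the tool pointing down it reaches from about 0.35 to 0.9 m from the base axis. Payload 8.1 kg.
Tool frame: the origin (TCP) lies midway between the tips of the shut fingers; the grasp point (between the pads) lies 19 mm behind it (arm.pinch_z is the distance from the TCP to the grasp point, in m); z points along the fingers, y is the direction in which the jaws open and shut (so a half turn about z gives the same grasp; the last joint's range is limited). The gripper opens to 92 mm and grips with 3 to 60 N. Pads are 19 mm wide; open, the fingers measure 130 mm over their backs; the gripper's body (75 mm by 190 mm) begins 47 mm behind the grasp point.
Start: joints at [-1.398, 0.434, 0.025, 1.573, -0.012, 1.134, -0.075], TCP at [0.17, 0.601, 0.227] pointing down, gripper open.
Joint ranges: [-2.62, 2.62], [-0.44, 2.09], [-1.27, 1.32], [0.08, 2.57], [-1.32, 4.46], [0.12, 2], [-2.74, 2.74]. Speed limits (rad/s): [2.22, 2.22, 3.01, 3.01, 3.14, 3.14, 3.14].

### API

Orientations are given as a rotation vector (axis times angle).
In Python, from cell import arm, eyes gives the robot as it stands.
- The arm moves only by the tool apply_moves, never from a script. Its argument "targets" is one flat list of numbers, 5 for each row, row after row: the closure, from 0 (fully open) to 1 (shut), then the shift along the tool's x, y, z each as a share of 40 cm, from -1 to 1, then the turn about the tool's z as a share of pi/2 rad, from -1 to 1. A call has 1 to 20 rows; each row shifts and turns the commanded pose from where the row before left it, along the tool's axes as they then stand; what a row does not reach is not made up. A row lasts 1/8 s, in which the tool goes at most 62.5 mm and 10.7 degrees, less where a joint would pass 70% of its speed; a pose out of reach is approached as far as the arm can. A call with a number of a shift or a turn outside -1 to 1 is refused whole. A call with a gripper value outside its range is refused whole. The fingers move at their own pace and stop on an object; "grip_force" is the grip in N (left out, the last holds). Time passes only in rows, so rows that do not move let the fingers close. It gives the time, the measured TCP pose, the force and the opening at its end, in the units of the state.
- arm.observe(): the state, without advancing time (a new reading comes with each control period).
- eyes.get_image(name): name is "side" or "top" or "wrist"; returns the picture (384x512x3 uint8, red, green, blue); there is no depth.
- eyes.camera_params(name): a dict with "camera_matrix" (3x3 intrinsics, pixels), "xyz" and "attitude" of the camera in the world; the wrist camera has in their place "hand_eye" (4x4, takes a point from camera to tool coordinates, whose origin is the TCP and whose axes are the flange's). Camera axes: x right, y down, z forward; pixel columns grow to the right and rows downward; lengths in m; the calibration is good to about 2 mm. A picture is of the moment at which its call begins: read the wrist's pose just before it. camera_params takes no time and is no camera call.
- arm.sign_off(): hands the job in, once; it reports no verdict.
The state is a dict: "clock": time; "joints": joint angles; "dq": joint speeds; "joint_efforts": joint torques, N m; "position": TCP position; "ee_rot": TCP orientation; "force": force on the tool from outside, world axes, zero at the start; "ft_torque": the same for the moment, N m; "width": opening from 0.0 (shut) to 1.0 (fully open).
Only numpy, scipy, OpenCV 4.12 (cv2) and the standard library are available. Lean on these libraries where they do the work, as an engineer would, in place of code of your own. Each camera call takes 0.05 s, during which the arm holds its last target.

### The job

Hang the two solid pipe blanks on the steel hook by the eyes in their handles, one at a time: first the one with the larger disc, then the one with the smaller disc in front of it (farther from the post), so that both hang freely on the straight part of the hook. Leave the ring spacer, the one with the open centre, standing in its block.

Things in the scene. Friction and masses are not known exactly. Their poses are not given: they have to be found in the camera images.
- hook_stand: Fixed blue stand: foot 120x110x10 mm, 24 mm square post with a round dark steel bar, 12 mm thick, level at the post's top. Origin on the bench below the post; z up; hook points to its -x. Bar's upper side is at z 206 (also the post's top), straight from x -12 to -130, then turned up 45 degrees, ending at x -148, z 218.
- blank_large: Large solid blank, plain steel, about 0.65 kg: full disc 90 mm across, 9 mm thick, upright in a loose groove in a fixed wood block 66x124x40. Handle above disc: eye 44 wide, 48 high, over it a grip bar 60 wide, 32 tall. Origin: middle of eye's top edge (bar's underside); x plate normal, y width, z up. Reaches 32 up, 144 down; disc centre 99 down.
- blank_small: Small solid blank, plain steel, about 0.4 kg: full disc 64 mm across, 9 mm thick, upright in a loose groove in a fixed wood block 66x124x40. Handle above disc: eye 44 wide, 48 high, over it a grip bar 60 wide, 32 tall. Origin: middle of eye's top edge (bar's underside); x plate normal, y width, z up. Reaches 32 up, 118 down; disc centre 86 down.
- spacer: Ring spacer, plain steel, stays put: disc 90 mm across with a 62 mm open bore, 9 mm thick, upright in a loose groove in a fixed wood block 66x124x40. Handle above disc: eye 44 wide, 48 high, over it a grip bar 60 wide, 32 tall. Origin: middle of eye's top edge (bar's underside); x plate normal, y width, z up. Reaches 32 up, 144 down.
There are look-alikes about, which are no part of the job. What is shaped like the blank_small but purple is not meant.

How it is judged:
By the outcome, as a careful person would: the job done as asked, in the order asked, and still so for the second after the job is handed in, with the robot touching nothing.
It also fails if it takes over 70 s, if anything falls off the work surface, if the arm or the gripper's body presses on something with over 40 N, if the wrist force passes 120 N, or if a joint passes its speed limit or range.

## Working session

There is one attempt and no reset: what is moved stays moved. The work goes in short steps, Python scripts to look and compute and a tool call to move; the robot and the scene stay as the last step left them, time stands still between calls to the robot, and variables do not carry over. Pictures are saved under pics/ and viewed, and the job is handed in when it is done.

Besides the shell and the picture viewer there is one more tool, called after "Emit:" as name(argument=value, ...) on one line, values as JSON. apply_moves: Moves the arm, as the interface text tells. Its arguments: {"type":"object","properties":{"targets":{"type":"array"},"grip_force":{"type":"number"}},"required":["targets"]}

```bash
ls; mkdir -p pics
python3 - <<'E'
from cell import arm, eyes
import cv2
print(arm.observe(), arm.pinch_z)
for n in ["side","top","wrist"]:
    print(n, eyes.camera_params(n))
    cv2.imwrite(f"pics/{n}0.png", eyes.get_image(n)[:,:,::-1])
print(arm.observe()['clock'])
E
```

```text
pics
{'clock': 0.0, 'joints': array([-1.39762379,  0.43522923,  0.02498157,  1.57411754, -0.01158606,
        1.1339934 , -0.07505416]), 'dq': array([-0.00169714, -0.00093787,  0.00026435,  0.00047442,  0.00126011,
       -0.00165464,  0.00069251]), 'joint_efforts': array([-9.93828835e-04, -6.67842221e+01,  9.84621719e-01, -3.14453638e+01,
       -6.04641368e-02,  4.30758926e-02,  1.74804127e-04]), 'position': array([0.17010483, 0.60086362, 0.2259333 ]), 'ee_rot': array([-4.31843433e-01, -3.11170967e+00,  2.51582358e-03]), 'force': array([ 0.62165416, -0.57859208,  0.18252654]), 'ft_torque': array([0.02638837, 0.00907398, 0.01888158]), 'width': 1.0003452702794398} 0.0188
side {'camera_matrix': array([[375.14917256,   0.        , 257.71426808],
       [  0.        , 375.14917256, 193.20876907],
       [  0.        ,   0.        ,   1.        ]]), 'xyz': array([ 0.37913197, -0.69592261,  0.74893087]), 'attitude': array([-2.26915902,  0.22606152, -0.12713859])}
top {'camera_matrix': array([[347.14965007,   0.        , 256.04678388],
       [  0.        , 347.14965007, 193.96438582],
       [  0.        ,   0.        ,   1.        ]]), 'xyz': array([ 0.42952931, -0.01225437,  0.92525618]), 'attitude': array([-2.11053083,  2.15508383, -0.11943133])}
wrist {'camera_matrix': array([[298.08660509,   0.        , 258.12178729],
       [  0.        , 298.08660509, 189.36328355],
       [  0.        ,   0.        ,   1.        ]]), 'hand_eye': array([[-8.03231734e-04, -9.54541499e-01, -2.98076972e-01,
         8.04123509e-02],
       [ 9.99999203e-01, -4.76271375e-04, -1.16953114e-03,
         1.34291038e-03],
       [ 9.74400482e-04, -2.98077673e-01,  9.54541121e-01,
        -1.59298933e-01],
       [ 0.00000000e+00,  0.00000000e+00,  0.00000000e+00,
         1.00000000e+00]])}
0.15
```

View pics/side0.png

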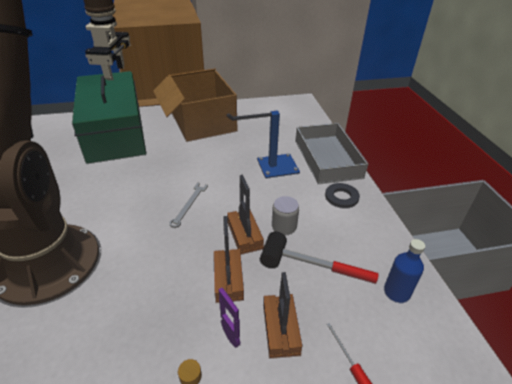

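View pics/top0.png

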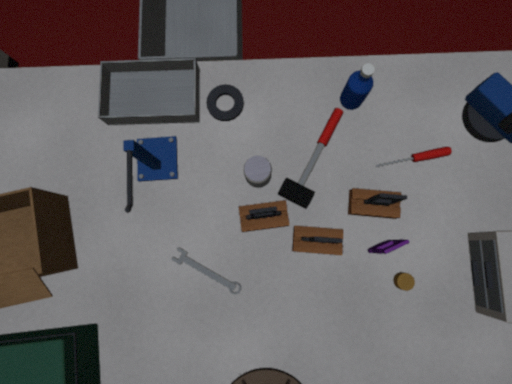

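View pics/wrist0.png

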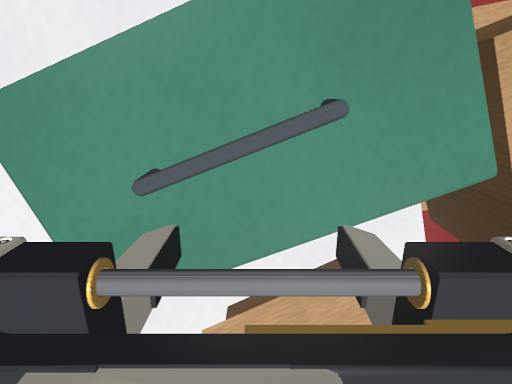

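Run:
```python
import cv2
t=cv2.imread("pics/top0.png"); s=cv2.imread("pics/side0.png")
cv2.imwrite("pics/t1.png",cv2.resize(t[170:270,230:430],None,fx=4,fy=4,interpolation=3))
cv2.imwrite("pics/t2.png",cv2.resize(t[125:225,100:200],None,fx=6,fy=6,interpolation=3))
cv2.imwrite("pics/s1.png",cv2.resize(s[170:360,200:320],None,fx=3.15*1.,fy=3.15,interpolation=3))
cv2.imwrite("pics/s2.png",cv2.resize(s[90:190,210:310],None,fx=6,fy=6,interpolation=3))
```

```text
(no output)
```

View pics/t1.png

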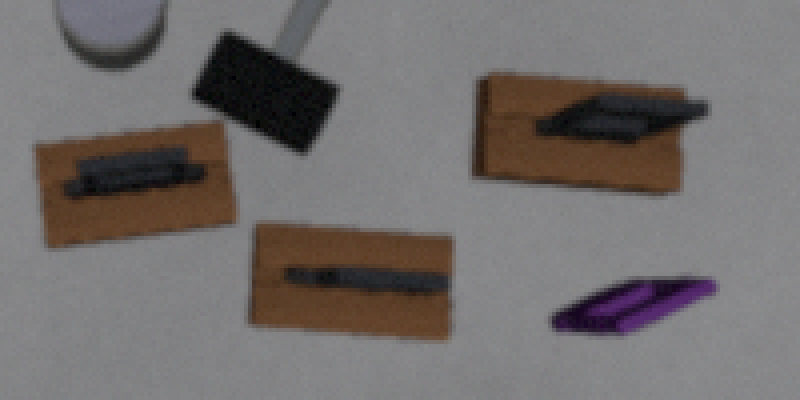

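View pics/t2.png

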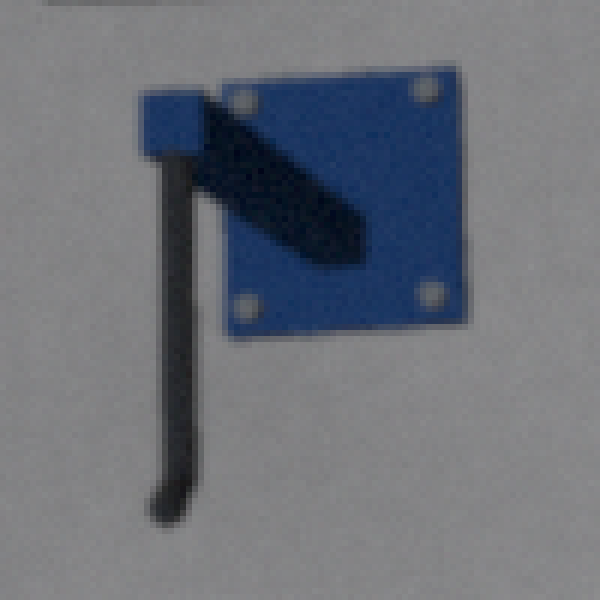

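View pics/s1.png

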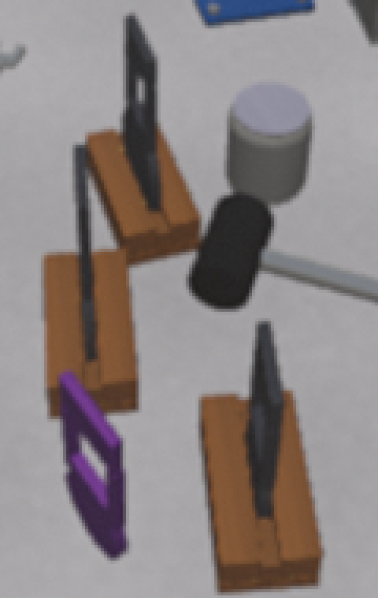

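View pics/s2.png

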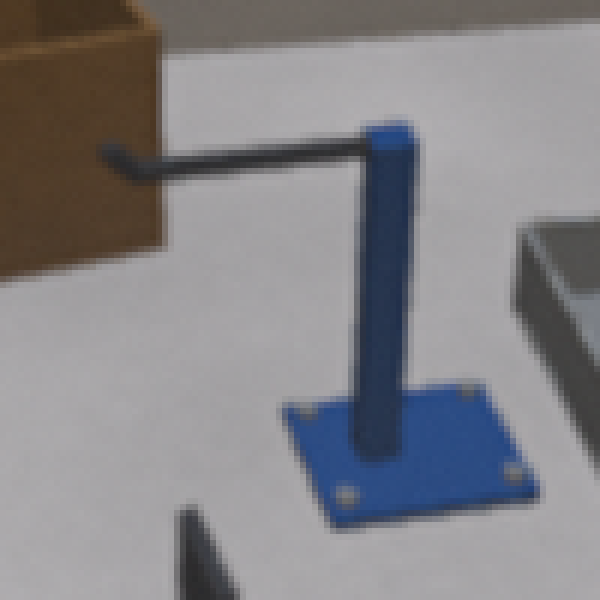

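```bash
cat > h.py <<'E'
import numpy as np, cv2
from scipy.spatial.transform import Rotation as R
from cell import arm, eyes
def cam(n, st=None):
    p=eyes.camera_params(n); K=p['camera_matrix']
    if 'hand_eye' in p:
        T=np.eye(4); T[:3,:3]=R.from_rotvec(st['ee_rot']).as_matrix(); T[:3,3]=st['position']
        T=T@p['hand_eye']; return K,T[:3,:3],T[:3,3]
    return K,R.from_rotvec(p['attitude']).as_matrix(),p['xyz']
def ray(c,uv):
    K,Rm,t=c; d=Rm@np.linalg.inv(K)@np.array([uv[0],uv[1],1.]); return t,d/np.linalg.norm(d)
def atz(c,uv,z):
    t,d=ray(c,uv); return t+d*(z-t[2])/d[2]
def proj(c,P):
    K,Rm,t=c; q=(np.atleast_2d(P)-t)@Rm@K.T; return q[:,:2]/q[:,2:]
def tri(rs):
    A=np.zeros((3,3));b=np.zeros(3)
    for t,d in rs:
        M=np.eye(3)-np.outer(d,d);A+=M;b+=M@t
    return np.linalg.solve(A,b)
def st():
    s=arm.observe(); M=R.from_rotvec(s['ee_rot']).as_matrix()
    return s,M,np.degrees(np.arctan2(M[1,0],M[0,0]))
def shares(dw): # world displacement -> total tool-axis displacement in shares
    s,M,y=st(); return np.round(M.T@np.array(dw)/0.4,4)
E
python3 - <<'E'
from h import *
c=cam("top"); s2=cam("side")
f=[atz(c,(100+u/6,125+v/6),0.010) for u,v in [(225,83),(457,68),(467,322),(230,340)]]
print(np.round(f,4), np.mean(f,0))
print("post top",[np.round(atz(c,(100+u/6,125+v/6),.206),4) for u,v in [(140,93),(207,93),(205,157),(142,157)]])
print("bar",[np.round(atz(c,(100+u/6,125+v/6),.2),4) for u,v in [(176,160),(179,470),(168,510)]])
for n,u,v in [("A",186,136),("Ab",45,145),("A",225,123),("A",236,222),("A",48,246),("B",258,223),("B",453,237),("B",451,338),("B",250,322),("C",487,72),("C",684,90),("C",680,190),("C",475,176)]:
    print(n,np.round(atz(c,(230+u/4,170+v/4),.04),4))
s,M,y=st();print(s['position'],y,shares([0,0,.15]))
E
```

```text
[[0.7226 0.3392 0.01  ]
 [0.7267 0.2318 0.01  ]
 [0.6081 0.2255 0.01  ]
 [0.6025 0.3332 0.01  ]] [0.66496473 0.28242112 0.01      ]
post top [array([0.657 , 0.2949, 0.206 ]), array([0.6563, 0.2704, 0.206 ]), array([0.6325, 0.2703, 0.206 ]), array([0.6332, 0.2933, 0.206 ])]
bar [array([0.6334, 0.2833, 0.2   ]), array([0.5201, 0.2784, 0.2   ]), array([0.506 , 0.2819, 0.2   ])]
A [ 0.5299 -0.0379  0.04  ]
Ab [0.5261 0.0526 0.04  ]
A [ 0.5377 -0.0631  0.04  ]
A [ 0.4744 -0.0681  0.04  ]
A [0.4616 0.0515 0.04  ]
B [ 0.4734 -0.082   0.04  ]
B [ 0.4622 -0.2041  0.04  ]
B [ 0.3995 -0.1995  0.04  ]
B [ 0.4116 -0.0748  0.04  ]
C [ 0.5668 -0.2314  0.04  ]
C [ 0.5523 -0.3549  0.04  ]
C [ 0.4888 -0.3476  0.04  ]
C [ 0.5004 -0.22    0.04  ]
[0.17013982 0.60098524 0.22614235] 164.1922559251458 [-0.     -0.0004 -0.375 ]
```

Emit:
apply_moves(targets=[0, 0, 0, -0.125, -0.088, 0, 0, 0, -0.125, -0.088, 0, 0, 0, -0.125, 0])

```text
clock: 0.52
position: [0.1703, 0.601, 0.3781]
ee_rot: [0.004, -3.141, 0.001]
force: [-0.6, 1.1, -0.8]
width: 1.001
```

Emit:
apply_moves(targets=[0, -0.0625, -0.1, 0, 0, 0, -0.0625, -0.1, 0, 0, 0, -0.0625, -0.1, 0, 0, 0, -0.0625, -0.1, 0, 0, 0, -0.0625, -0.1, 0, 0, 0, -0.0625, -0.1, 0, 0, 0, -0.0625, -0.1, 0, 0, 0, -0.0625, -0.1, 0, 0, 0, -0.0625, -0.1, 0, 0, 0, -0.0625, -0.1, 0, 0, 0, 0.028, -0.109, 0.024, 0, 0, 0.028, -0.109, 0.024, 0, 0, 0.028, -0.109, 0.024, 0, 0, 0.028, -0.109, 0.024, 0, 0, 0.028, -0.109, 0.024, 0, 0, 0.028, -0.109, 0.024, 0, 0, 0.028, -0.109, 0.024, 0, 0, 0.028, -0.109, 0.024, 0, 0, 0, 0, 0, 0])

```text
clock: 2.9
position: [0.3296, -0.1497, 0.2995]
ee_rot: [-0.008, -3.141, -0.001]
force: [-0.0, 0.9, 0.7]
width: 1.001
```

Run:
```python
from h import *
s,M,y=st();print(s['clock'],s['position'],y,M)
cv2.imwrite("pics/w1.png", eyes.get_image("wrist")[:,:,::-1])
```

```text
2.9 [ 0.32955481 -0.14966715  0.29946347] 179.72627571188164 [[-9.99988409e-01  4.77776870e-03 -5.96399788e-04]
 [ 4.77737104e-03  9.99988366e-01  6.66422923e-04]
 [ 5.99576865e-04  6.63565975e-04 -9.99999600e-01]]
```

View pics/w1.png

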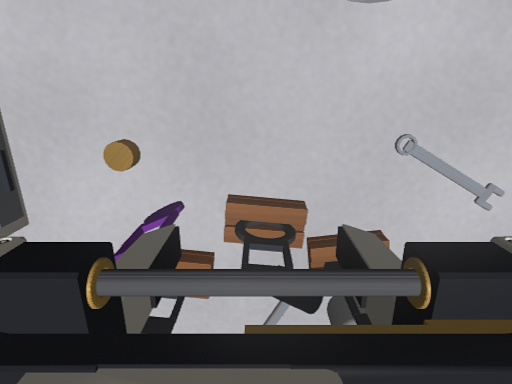

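Run:
```python
import cv2
t=cv2.imread("pics/w1.png")
cv2.imwrite("pics/w1c.png",cv2.resize(t[185:315,110:400],None,fx=2.7,fy=2.7,interpolation=3))
```

```text
(no output)
```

View pics/w1c.png

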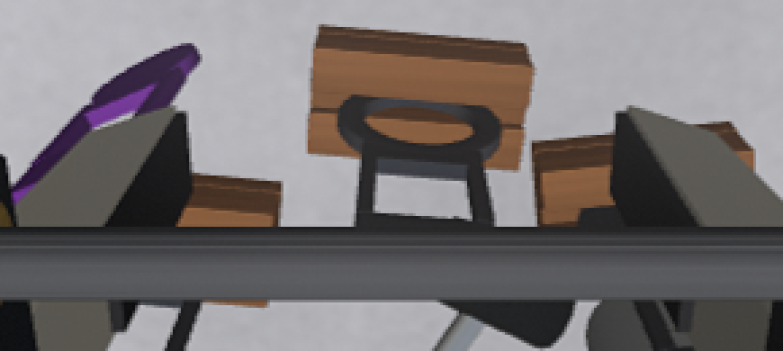

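Emit:
apply_moves(targets=[0, 0, 0, -0.03, 0.111, 0, 0, 0, -0.03, 0.111, 0, 0, 0, -0.03, 0.111, 0, 0, 0, -0.03, 0.111, 0, 0, 0, -0.03, 0.111, 0, 0, 0, 0, 0.111, 0, 0, 0, 0, 0.111, 0, 0, 0, 0, 0.111, 0, 0, 0, 0, 0.111, 0, 0.0875, 0.056, 0, 0, 0, 0.0875, 0.056, 0, 0, 0, 0.0875, 0.056, 0, 0, 0, 0.0875, 0.056, 0, 0, 0, 0, 0, 0, 0])

```text
clock: 4.7
position: [0.4213, -0.0029, 0.3594]
ee_rot: [-2.211, -2.231, 0.001]
force: [-0.3, -1.1, -0.1]
width: 1.0
```

Run:
```python
from h import *
s,M,y=st();print(s['clock'],s['position'],y,s['ee_rot'])
cv2.imwrite("pics/w2.png", eyes.get_image("wrist")[:,:,::-1])
```

```text
4.7 [ 0.42130072 -0.00289706  0.35936687] 90.50876107701198 [-2.21085138e+00 -2.23057069e+00  1.18223175e-03]
```

View pics/w2.png

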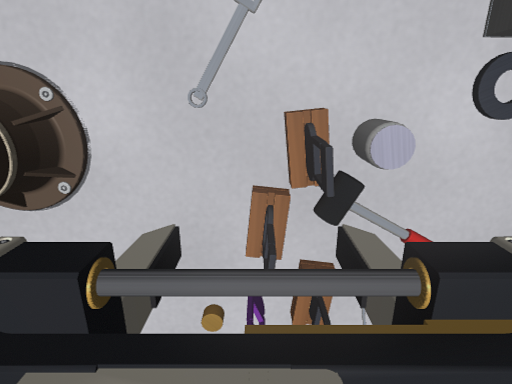

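Run:
```python
import cv2
t=cv2.imread("pics/w2.png")
cv2.imwrite("pics/w2c.png",cv2.resize(t[100:200,275:375],None,fx=6,fy=6,interpolation=3))
```

```text
(no output)
```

View pics/w2c.png

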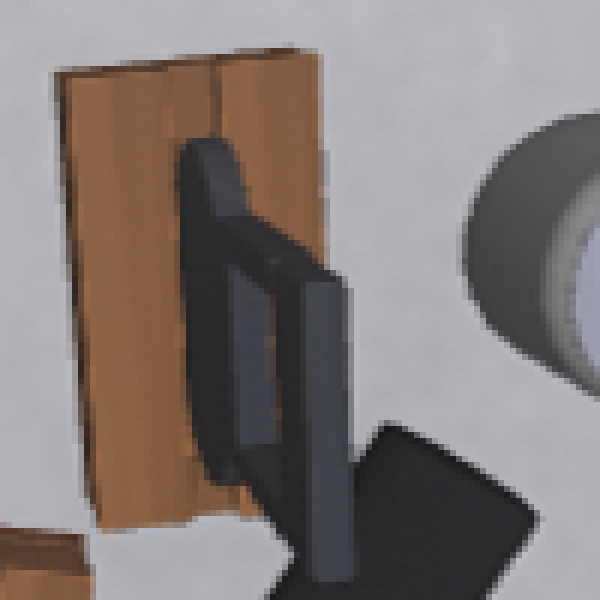

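Run:
```python
from h import *
s,M,y=st(); w=cam("wrist",s); c=cam("top"); sd=cam("side")
L=(275+325/6,100+279/6); Rr=(275+333/6,100+580/6)
for z in (.18,.19,.2,.21):
    a=atz(w,L,z);b=atz(w,Rr,z);print(z,a,b,np.linalg.norm(a-b),(a+b)/2, 'width',np.linalg.norm(atz(w,(275+305/6,146),z)-atz(w,(275+347/6,146),z)))
    m=(a+b)/2;print(proj(c,[a,b])*4-np.array([230,170])*4, proj(sd,[a,b])*3.15-np.array([200,170])*3.15)
print('block',[atz(w,(275+u/6,100+v/6),.04) for u,v in [(70,75),(322,53),(262,515),(103,528)]])
```

```text
0.18 [0.50173232 0.02248561 0.18      ] [ 0.50798181 -0.03784452  0.18      ] 0.06065295685174644 [ 0.50485706 -0.00767945  0.18      ] width 0.007963293232079054
[[ 82.02454016 160.9944679 ]
 [193.73997459 147.01140633]] [[134.95485912  21.3337354 ]
 [157.44936154  69.47922174]]
0.19 [0.49936373 0.02410781 0.19      ] [ 0.50542873 -0.03444131  0.19      ] 0.05886241090165094 [ 0.50239623 -0.00516675  0.19      ] width 0.007728207538219546
[[ 78.14502106 163.70170222]
 [188.05101844 149.94769829]] [[131.46468809  10.24975889]
 [153.2352905   56.67049518]]
0.2 [0.49699514 0.02573001 0.2       ] [ 0.50287565 -0.03103809  0.2       ] 0.05707186495155546 [ 0.49993539 -0.00265404  0.2       ] width 0.007493121844360039
[[ 74.15700538 166.48464842]
 [182.20318766 152.96599164]] [[127.93101854  -0.97235883]
 [148.97871922  43.73258853]]
0.21 [0.49462655 0.02735221 0.21      ] [ 0.50032256 -0.02763488  0.21      ] 0.05528131900145997 [ 4.97474555e-01 -1.41336039e-04  2.10000000e-01] width 0.0072580361505005875
[[ 70.05587716 169.34652764]
 [176.18973269 156.06977009]] [[124.3530322  -12.33521648]
 [144.67900148  30.66353765]]
block [array([0.46468013, 0.05244762, 0.04      ]), array([0.52960399, 0.05832984, 0.04      ]), array([ 0.52239778, -0.06643948,  0.04      ]), array([ 0.47813877, -0.0705267 ,  0.04      ])]
```

Emit:
apply_moves(targets=[0, 0, 0.068, 0, -0.06, 0, -0.004, 0.068, 0, 0, 0, -0.004, 0.068, 0, 0, 0, 0, 0, 0, 0, 0, 0, 0, 0, 0], grip_force=40)

```text
clock: 5.38
position: [0.5012, -0.0054, 0.3599]
ee_rot: [-2.112, -2.325, 0.001]
force: [0.5, -0.6, -0.2]
width: 1.001
```

Run:
```python
from h import *
s,M,y=st();print(s['clock'],s['position'],y,s['ee_rot'])
print(shares(np.array([.503,-.006,.158])-s['position']))
cv2.imwrite("pics/w3.png", eyes.get_image("wrist")[:,:,::-1])
```

```text
5.375 [ 0.50121323 -0.00535977  0.35987917] 95.49336353219958 [-2.11208845e+00 -2.32495755e+00  7.37961187e-04]
[-0.0021  0.0046  0.5047]
```

View pics/w3.png

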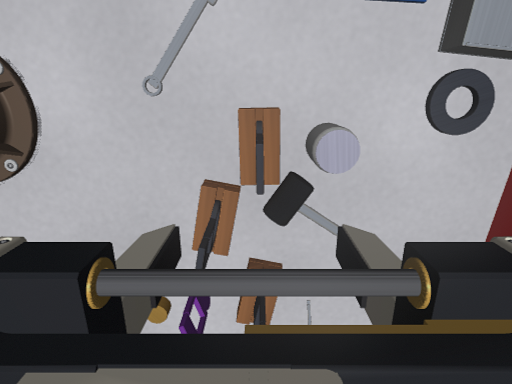

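Emit:
apply_moves(targets=[0, -0.002, 0.004, 0.1, 0, 0, 0, 0, 0.1, 0, 0, 0, 0, 0.1, 0, 0, 0, 0, 0.1, 0, 0, 0, 0, 0.07, 0, 0, 0, 0, 0.034, 0, 0, 0, 0, 0, 0, 1, 0, 0, 0, 0, 1, 0, 0, 0, 0, 1, 0, 0, 0, 0, 1, 0, 0, 0, 0, 1, 0, 0, 0, 0, 1, 0, 0, 0, 0], grip_force=40)

```text
clock: 7.05
position: [0.5037, -0.0057, 0.1583]
ee_rot: [-2.112, -2.326, 0.0]
force: [-1.0, -0.0, -0.7]
width: 0.399
```

Run:
```python
from h import *
s,M,y=st();print(s['clock'],s['position'],y,s['width']*92,s['force'],s['ft_torque'])
cv2.imwrite("pics/w4.png", eyes.get_image("wrist")[:,:,::-1])
cv2.imwrite("pics/s4.png", eyes.get_image("side")[:,:,::-1])
```

```text
7.05 [ 0.50367135 -0.00566623  0.15831386] 95.52443593214934 36.68123601193504 [-0.96221657 -0.00654314 -0.74494441] [-0.16517643  0.06717075 -0.03509556]
```

View pics/w4.png

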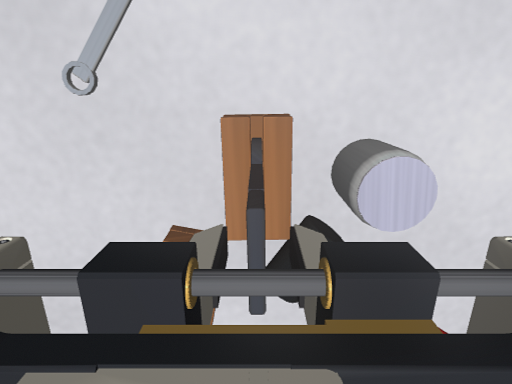

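View pics/s4.png

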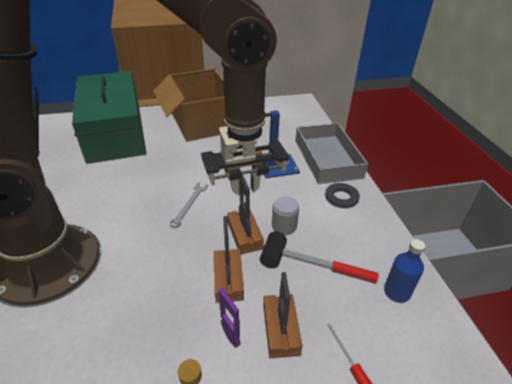

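Emit:
apply_moves(targets=[1, 0, 0, 0, 0, 1, 0, 0, 0, 0, 1, 0, 0, 0, 0, 1, 0, 0, 0, 0, 1, 0, 0, 0, 0, 1, 0, 0, 0, 0])

```text
clock: 7.9
position: [0.5035, -0.0057, 0.1583]
ee_rot: [-2.112, -2.326, 0.0]
force: [-1.0, -0.3, 0.9]
width: 0.097
```

Run:
```python
from h import *
s,M,y=st();print(s['clock'],s['position'],y,s['width']*92,s['force'],s['ft_torque'])
w=cam("wrist",s)
P=s['position']; ex=M[:,0]
print(proj(w,[P+ex*d+np.array([0,0,.0296]) for d in (-.03,.03)]))
cv2.imwrite("pics/w5.png", eyes.get_image("wrist")[:,:,::-1])
```

```text
7.9 [ 0.50353256 -0.00570128  0.15827327] 95.52007263526293 8.904413617080493 [-0.97142876 -0.25154151  0.8815141 ] [-0.14580241  0.46799339 -0.0128573 ]
[[256.14670033 318.54190607]
 [255.7883938  212.8049801 ]]
```

View pics/w5.png

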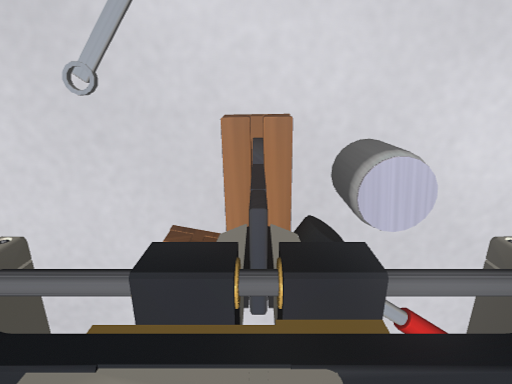

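Emit:
apply_moves(targets=[1, 0, 0, -0.05, 0, 1, 0, 0, -0.09, 0, 1, 0, 0, -0.09, 0, 1, 0, 0, -0.09, 0, 1, 0, 0, -0.09, 0, 1, 0, 0, -0.09, 0.031, 1, 0.1, -0.018, 0, 0, 1, 0.1, -0.018, 0, 0, 1, 0.1, -0.018, 0, 0, 1, 0.1, -0.018, 0, 0, 1, 0.1, -0.018, 0, 0, 1, 0.1, -0.018, 0, 0, 1, 0.1, -0.018, 0, 0, 1, 0, 0, 0, 0, 1, 0, 0, 0, 0])

```text
clock: 9.82
position: [0.4399, 0.2711, 0.3576]
ee_rot: [2.168, 2.274, -0.002]
force: [-0.4, -0.7, -5.9]
width: 0.095
```

Run:
```python
from h import *
s,M,y=st();print(s['clock'],s['position'],y,s['width']*92,s['force'],s['ft_torque'])
w=cam("wrist",s)
cv2.imwrite("pics/w6.png", eyes.get_image("wrist")[:,:,::-1])
cv2.imwrite("pics/s6.png", eyes.get_image("side")[:,:,::-1])
h=np.array([.9989,.0471,0]); O=np.array([.645,.2825,.206])
print(proj(w,[O-h*.012,O-h*.13,O-h*.148+[0,0,.012]]))
```

```text
9.825 [0.43989922 0.2710783  0.35756316] 92.73653574024179 8.727614678095406 [-0.4216585  -0.6541734  -5.92982171] [-0.16174216  0.02358109  0.01113497]
[[437.63743478 174.07046234]
 [327.71776001 174.01852406]
 [312.89530344 176.9264514 ]]
```

View pics/w6.png

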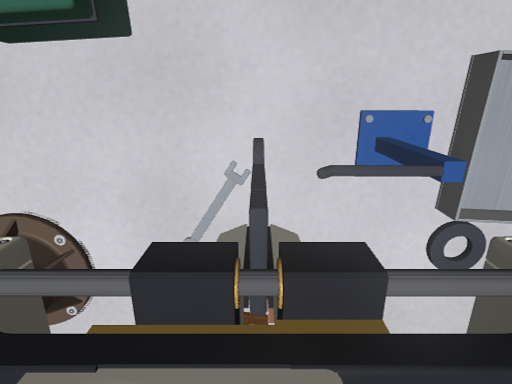

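View pics/s6.png

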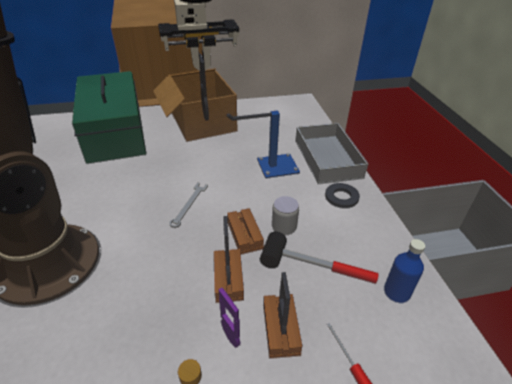

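Run:
```python
import cv2
t=cv2.imread("pics/w6.png")
cv2.imwrite("pics/w6c.png",cv2.resize(t[140:210,305:480],None,fx=4.5,fy=4.5,interpolation=3))
cv2.imwrite("pics/w6d.png",cv2.resize(t[120:330,200:320],None,fx=2.8,fy=2.8,interpolation=3))
```

```text
(no output)
```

View pics/w6c.png

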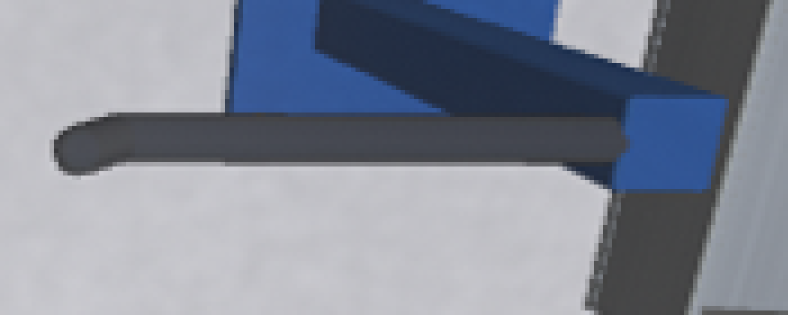

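View pics/w6d.png

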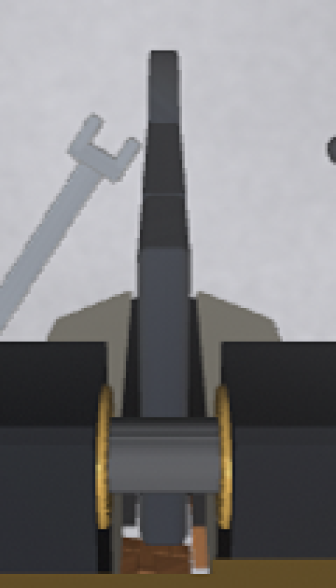

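Run:
```python
from h import *
s,M,y=st(); w=cam("wrist",s); ex,ey=M[:,0],M[:,1]
for u,v,z in [(442.8,170.7,.2),(329.4,170.7,.2),(443,161,.206),(466,162,.206),(463,182,.206),(441,182,.206),(317,173,.212)]:
    p=atz(w,(u,v),z); print(p, (p-s['position'])@ex,(p-s['position'])@ey)
```

```text
[0.64240416 0.28363616 0.2       ] 0.003923640523661212 0.2025494522034244
[0.5186597  0.27796962 0.2       ] 0.003964274806126553 0.0786753313739585
[0.63630096 0.29544215 0.206     ] 0.015993970739511098 0.1969946046925129
[0.6609328 0.2954858 0.206    ] 0.014902732738103098 0.2216023070983136
[0.66330917 0.27346418 0.206     ] -0.007204980748224892 0.22296156940763473
[0.63949893 0.27237199 0.206     ] -0.0071990303859247335 0.1991262961221704
[0.50283314 0.27772183 0.212     ] 0.004437289813991539 0.06285006339919225
```

Emit:
apply_moves(targets=[1, 0.003, 0, 0.062, 0, 1, 0, 0, 0.062, 0, 1, 0, 0, 0.062, 0, 1, 0, 0, 0.062, 0, 1, 0, 0, 0.062, 0, 1, 0, 0, 0, 0, 1, 0, 0.03, 0, 0, 1, 0, 0.04, 0, 0, 1, 0, 0.04, 0, 0])

```text
clock: 11.05
position: [0.4859, 0.275, 0.2351]
ee_rot: [2.168, 2.273, 0.003]
force: [-0.3, -0.1, -5.9]
width: 0.095
```

Run:
```python
from h import *
s,M,y=st();print(s['clock'],s['position'],y,s['width']*92,s['force'],s['ft_torque'])
a=eyes.get_image("side")[:,:,::-1]; b=eyes.get_image("wrist")[:,:,::-1]
cv2.imwrite("pics/s7.png",cv2.resize(a[60:200,150:330],None,fx=4,fy=4,interpolation=3)); cv2.imwrite("pics/w7.png", b)
```

```text
11.05 [0.48592202 0.27500235 0.2351228 ] 92.70110451639425 8.774495199889637 [-0.25929214 -0.14753208 -5.91968058] [-0.08129632  0.07029263 -0.04019056]
```

View pics/s7.png

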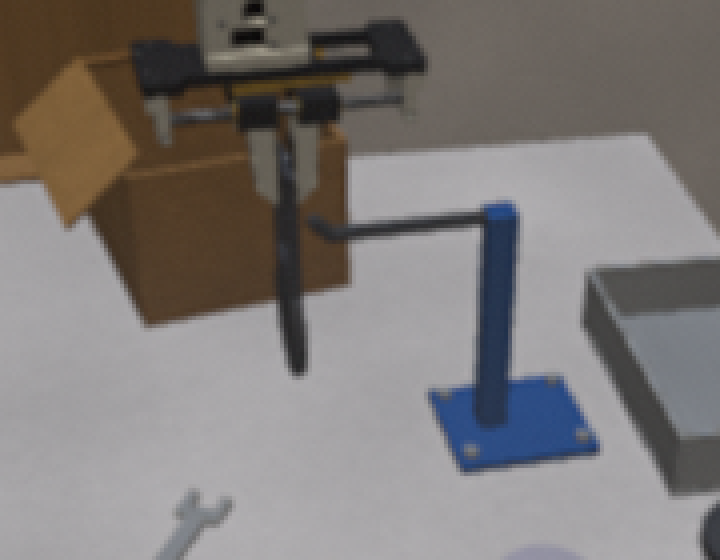

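View pics/w7.png

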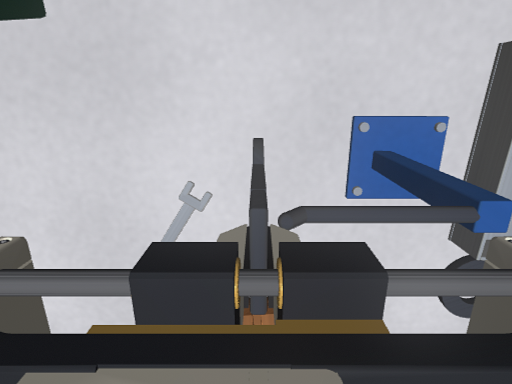

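Emit:
apply_moves(targets=[1, 0, 0.04, 0, 0, 1, 0, 0.04, 0, 0, 1, 0, 0.04, 0, 0])

```text
clock: 11.52
position: [0.5332, 0.2772, 0.2343]
ee_rot: [2.168, 2.274, 0.0]
force: [-0.3, 0.9, -6.1]
width: 0.099
```

Emit:
apply_moves(targets=[1, 0, 0.05, 0, 0, 1, 0, 0.05, 0, 0, 1, 0, 0.05, 0, 0, 1, 0, 0.028, 0, 0, 1, 0, 0, 0, 0])

```text
clock: 12.15
position: [0.6036, 0.2803, 0.2339]
ee_rot: [2.169, 2.273, -0.001]
force: [-0.0, 0.8, -5.3]
width: 0.094
```

Run:
```python
from h import *
s,M,y=st();print(s['clock'],s['position'],y,s['width']*92,s['force'],s['ft_torque'])
a=eyes.get_image("side")[:,:,::-1]; b=eyes.get_image("wrist")[:,:,::-1]
cv2.imwrite("pics/s8.png",cv2.resize(a[60:200,150:330],None,fx=4,fy=4,interpolation=3)); cv2.imwrite("pics/w8.png", b)
```

```text
12.15 [0.6036064  0.28025823 0.23385757] 92.69050998341972 8.660228108230946 [-0.01446681  0.78330088 -5.34400045] [-0.08908072  0.05685119 -0.05141232]
```

View pics/s8.png

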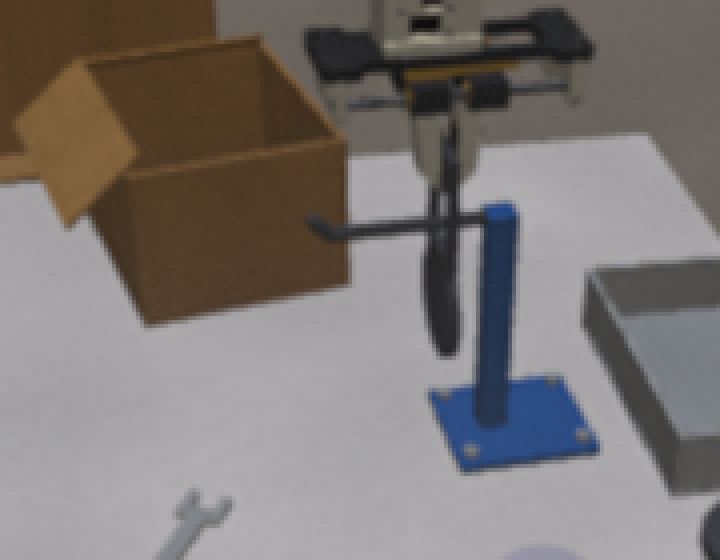

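View pics/w8.png

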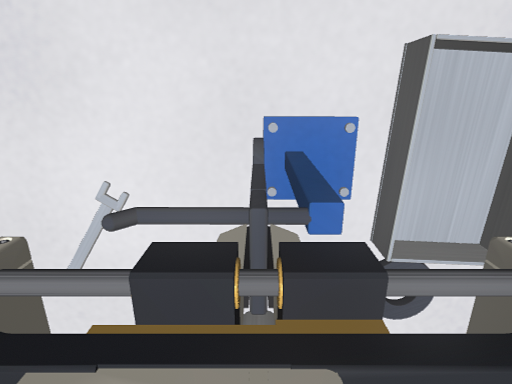

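Run:
```python
from h import *
s,M,y=st(); w=cam("wrist",s); P=s['position']
for dx in (-.02,0,.003,.02): 
    q=P+M[:,0]*dx; q[2]=.2; print(dx,proj(w,[q]))
print(atz(w,(300,215),.2)-P)
```

```text
-0.02 [[256.92076753 244.21559194]]
0 [[256.86335814 218.60287539]]
0.003 [[256.85446167 214.63379014]]
0.02 [[256.8025608  191.47865156]]
[ 0.02998669  0.00417235 -0.03413538]
```

Emit:
apply_moves(targets=[1, 0, 0, 0.03, 0, 1, 0, 0, 0.025, 0, 1, 0, 0, 0, 0])

```text
clock: 12.62
position: [0.6019, 0.2803, 0.2109]
ee_rot: [-2.167, -2.273, 0.004]
force: [0.1, 0.5, -5.1]
width: 0.097
```

Emit:
apply_moves(targets=[1, 0, 0, 0.005, 0, 1, 0, 0, 0, 0])

```text
clock: 12.88
position: [0.603, 0.2806, 0.2105]
ee_rot: [2.168, 2.274, 0.001]
force: [-0.1, -0.3, -5.2]
width: 0.093
```

Emit:
apply_moves(targets=[1, 0, 0, 0.005, 0, 1, 0, 0, 0, 0])

```text
clock: 13.12
position: [0.6032, 0.2807, 0.2085]
ee_rot: [2.168, 2.274, 0.001]
force: [-0.1, 0.5, -4.3]
width: 0.092
```

Emit:
apply_moves(targets=[1, 0, 0, 0.004, 0, 1, 0, 0, 0, 0])

```text
clock: 13.38
position: [0.6032, 0.2807, 0.2082]
ee_rot: [2.168, 2.273, 0.002]
force: [-3.0, -1.5, 5.8]
width: 0.095
```

Run:
```python
from h import *
s,M,y=st();print(s['clock'],s['position'],y,s['width']*92,s['force'],s['ft_torque'])
a=eyes.get_image("side")[:,:,::-1]
cv2.imwrite("pics/s9.png",cv2.resize(a[80:180,210:310],None,fx=6,fy=6,interpolation=3))
```

```text
13.375 [0.60322817 0.28068211 0.20821591] 92.72586841530735 8.723055076531578 [-3.01227271 -1.49806326  5.76861166] [-0.48606602  0.73266394  0.04500302]
```

View pics/s9.png

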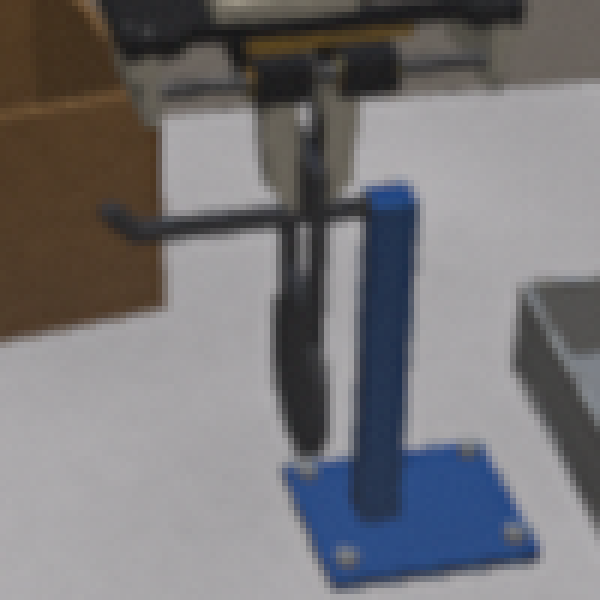

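Emit:
apply_moves(targets=[0.72, 0, 0, -0.003, 0, 0.72, 0, 0, 0, 0, 0.72, 0, 0, 0, 0, 0.72, 0, 0, 0, 0, 0.72, 0, 0, 0, 0])

```text
clock: 14.05
position: [0.6029, 0.2806, 0.2078]
ee_rot: [-2.168, -2.274, 0.0]
force: [0.4, -0.3, -1.4]
width: 0.281
```

Run:
```python
from h import *
s,M,y=st();print(s['clock'],s['position'],y,s['width']*92,s['force'],s['ft_torque'])
a=eyes.get_image("side")[:,:,::-1]; b=eyes.get_image("wrist")[:,:,::-1]
cv2.imwrite("pics/s10.png",cv2.resize(a[80:180,210:310],None,fx=6,fy=6,interpolation=3)); cv2.imwrite("pics/w10.png", b)
```

```text
14.05 [0.60293284 0.28060596 0.20784587] 92.73306571988321 25.809006492851786 [ 0.41214749 -0.27378572 -1.38618359] [-0.03723014  0.08129043  0.0338632 ]
```

View pics/s10.png

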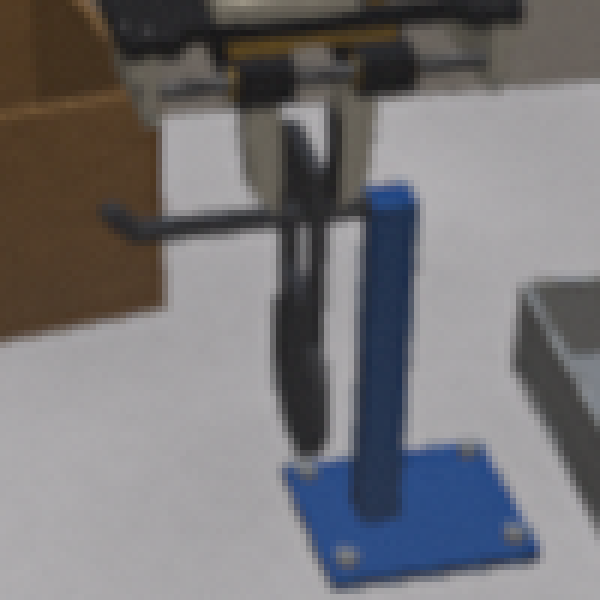

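View pics/w10.png

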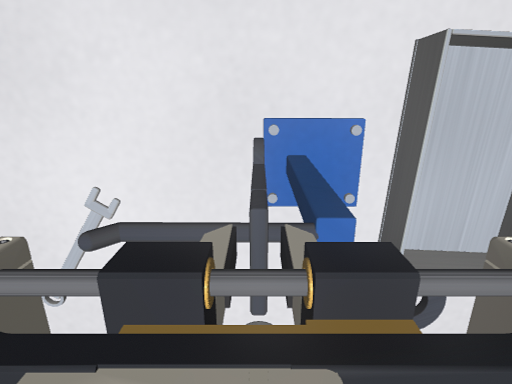

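Emit:
apply_moves(targets=[0.72, 0, 0, -0.03, 0, 0.72, 0, 0, -0.05, 0, 0.72, 0, 0, -0.08, 0, 0.4, 0, 0, -0.12, 0, 0, 0, 0, -0.12, 0, 0, 0, 0, 0, 0])

```text
clock: 14.9
position: [0.6045, 0.2811, 0.3736]
ee_rot: [2.166, 2.272, 0.013]
force: [0.1, 0.5, -1.2]
width: 0.559
```

Emit:
apply_moves(targets=[0, 0, 0, 0, 0.104, 0, -0.12, -0.0075, 0, 0, 0, -0.12, -0.0075, 0, 0, 0, -0.12, -0.0075, 0, 0, 0, -0.12, -0.0075, 0, 0, 0, -0.12, -0.0075, 0, 0, 0, -0.12, -0.0075, 0, 0, 0, -0.12, -0.0075, 0, 0, 0, -0.12, -0.0075, 0, 0, 0, -0.12, -0.0075, 0, 0, 0, -0.12, -0.0075, 0, 0, 0, -0.12, -0.0075, 0, 0, 0, -0.12, -0.0075, 0, 0, 0, 0, 0, 0, 0])

```text
clock: 16.65
position: [0.4985, -0.2918, 0.3679]
ee_rot: [2.353, 2.08, -0.003]
force: [-0.0, 0.3, -0.7]
width: 1.001
```

Run:
```python
from h import *
s,M,y=st();print(s['clock'],s['position'],y,s['width']*92,s['force'],s['ft_torque'])
b=eyes.get_image("wrist")[:,:,::-1];a=eyes.get_image("side")[:,:,::-1]
cv2.imwrite("pics/w11.png", b);cv2.imwrite("pics/s11.png", a)
```

```text
16.65 [ 0.49846463 -0.29178771  0.36790896] 82.96347413860781 92.08403824826206 [-0.00189851  0.33457251 -0.66966021] [-0.06357243  0.06373599 -0.0012399 ]
```

View pics/w11.png

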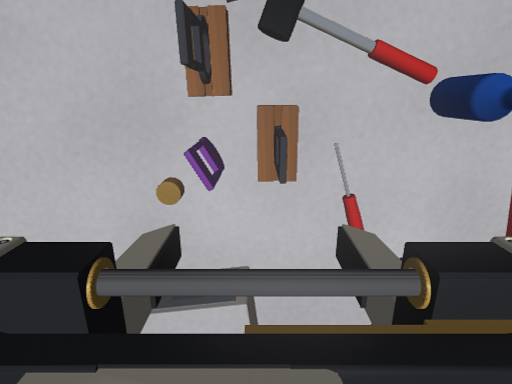

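View pics/s11.png

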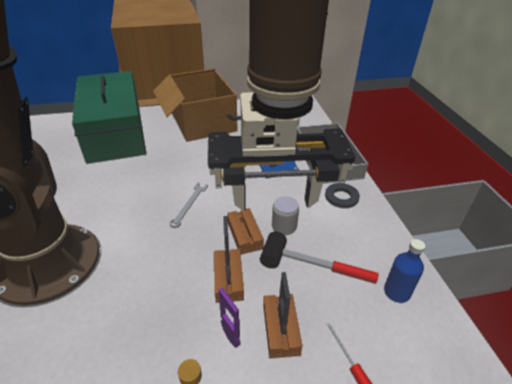

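Run:
```python
import cv2
t=cv2.imread("pics/w11.png")
cv2.imwrite("pics/w11c.png",cv2.resize(t[95:195,230:330],None,fx=6,fy=6,interpolation=3))
```

```text
(no output)
```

View pics/w11c.png

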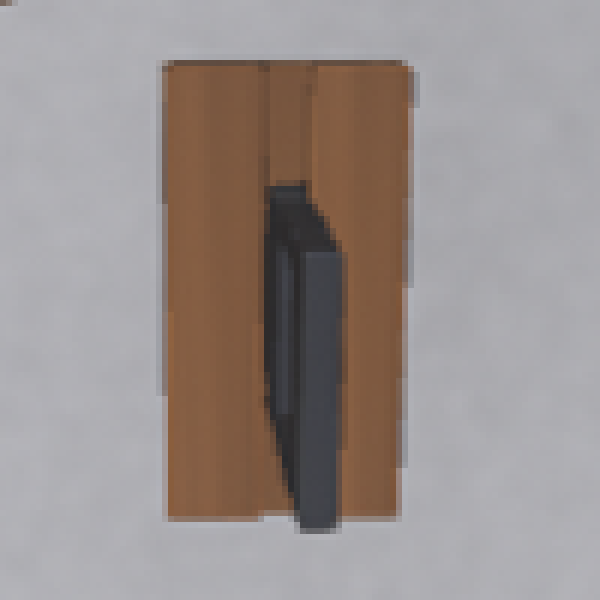

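Run:
```python
from h import *
s,M,y=st(); w=cam("wrist",s); c=cam("top"); sd=cam("side")
L=(230+323/6,95+252/6); Rr=(230+318/6,95+530/6)
for z in (.15,.16,.165,.17,.19):
    a=atz(w,L,z);b=atz(w,Rr,z);d=a-b;m=(a+b)/2
    print(z,m,np.linalg.norm(d),'yaw',np.degrees(np.arctan2(d[1],d[0])), (proj(c,[a,b])*4-np.array([230,170])*4).round().tolist(), (proj(sd,[a,b])*3.15-np.array([200,170])*3.15).round().tolist())
print('block',np.mean([atz(w,(230+u/6,95+v/6),.04) for u,v in [(165,65),(412,65),(402,517),(166,517)]],0))
```

```text
0.15 [ 0.53358433 -0.28844106  0.15      ] 0.0606300987910165 yaw 83.71688792721078 [[586.0, 92.0], [696.0, 102.0]] [[269.0, 324.0], [285.0, 408.0]]
0.16 [ 0.53299245 -0.28624315  0.16      ] 0.05902225216631971 yaw 83.7168879272108 [[589.0, 91.0], [698.0, 100.0]] [[269.0, 313.0], [284.0, 394.0]]
0.165 [ 0.53269651 -0.2851442   0.165     ] 0.05821832885397134 yaw 83.71688792721072 [[591.0, 90.0], [699.0, 100.0]] [[268.0, 307.0], [284.0, 387.0]]
0.17 [ 0.53240057 -0.28404524  0.17      ] 0.05741440554162295 yaw 83.71688792721073 [[592.0, 90.0], [700.0, 99.0]] [[268.0, 301.0], [283.0, 379.0]]
0.19 [ 0.53121681 -0.27964942  0.19      ] 0.054198712292229376 yaw 83.7168879272108 [[599.0, 87.0], [703.0, 96.0]] [[267.0, 277.0], [281.0, 350.0]]
block [ 0.53322595 -0.28534921  0.04      ]
```

Run:
```python
from h import *
s,M,y=st()
print(shares(np.array([.533,-.286,.2])-s['position']),shares(np.array([.533,-.286,.133])-s['position']))
```

```text
[0.0123 0.0804 0.4193] [0.0122 0.0804 0.5868]
```

Emit:
apply_moves(targets=[0, 0.006, 0.04, 0.04, -0.008, 0, 0.006, 0.04, 0.08, 0, 0, 0, 0, 0.1, 0, 0, 0, 0, 0.1, 0, 0, 0, 0, 0.08, 0, 0, 0, 0, 0, 0])

```text
clock: 17.5
position: [0.5326, -0.2833, 0.2046]
ee_rot: [-2.326, -2.104, 0.003]
force: [-0.7, 1.5, 0.7]
width: 0.998
```

Run:
```python
from h import *
s,M,y=st();print(s['clock'],s['position'],y,s['width']*92,s['force'],s['ft_torque'])
b=eyes.get_image("wrist")[:,:,::-1]
cv2.imwrite("pics/w12.png", b)
w=cam("wrist",s); P=s['position'];q=P.copy();q[2]=.158
print(proj(w,[q-M[:,0]*.03,q+M[:,0]*.03]),shares(np.array([.533,-.286,.133])-s['position']))
```

```text
17.5 [ 0.53260069 -0.28333601  0.20458235] 84.26632570995173 91.8091225081658 [-0.70092087  1.48899711  0.71874352] [-0.11532989  0.07050147  0.0113772 ]
[[257.51493706 248.4592151 ]
 [257.39517748 173.06389928]] [-0.0067  0.0021  0.1789]
```

View pics/w12.png

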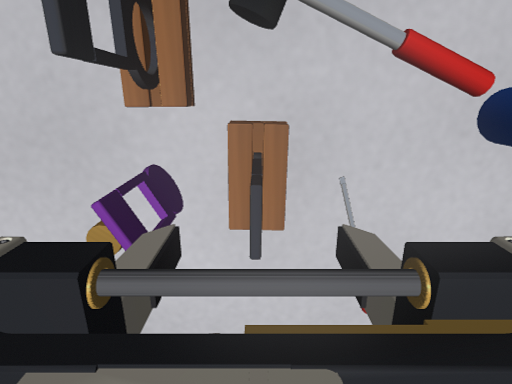

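Run:
```python
from h import *
t=cv2.imread("pics/w12.png")
cv2.imwrite("pics/w12c.png",cv2.resize(t[140:270,215:315],None,fx=4.6,fy=4.6,interpolation=3))
s,M,y=st(); w=cam("wrist",s)
for z in (.15,.158,.165):
    a=atz(w,(257,182),z);b=atz(w,(256,258.5),z);print(z,(a+b)/2,np.linalg.norm(a-b),(a-b)@M)
```

```text
0.15 [ 0.5315371  -0.29640655  0.15      ] 0.06518711743139208 [6.51802225e-02 9.45379424e-04 7.16039485e-05]
0.158 [ 0.53197003 -0.29293499  0.158     ] 0.06277412341553378 [6.27674837e-02 9.10384858e-04 6.89534263e-05]
0.165 [ 0.53234884 -0.28989736  0.165     ] 0.06066275365165767 [6.06563373e-02 8.79764612e-04 6.66342194e-05]
```

View pics/w12c.png

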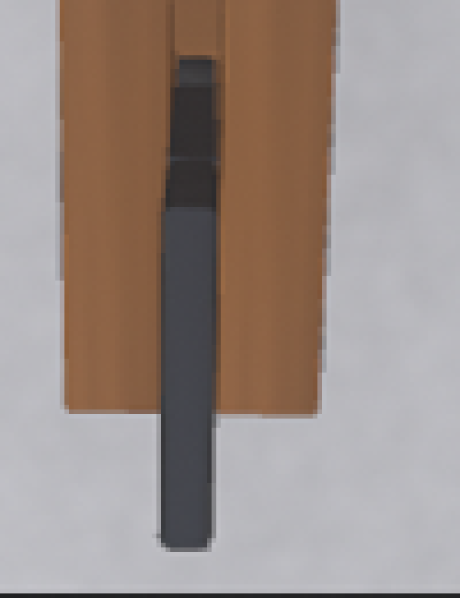

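Run:
```python
from h import *
for i in range(2):
    s,M,y=st();print(s['clock'],s['position'],y,s['dq'].round(3))
    b=eyes.get_image("wrist")[:,:,::-1]
cv2.imwrite("pics/w13.png",cv2.resize(b[140:270,215:315],None,fx=4.6,fy=4.6,interpolation=3))
w=cam("wrist",s)
for z in (.158,.162):
    a=atz(w,(257,185),z);b=atz(w,(256,259.1),z);print(z,(a+b)/2,np.linalg.norm(a-b),(a-b)@M,((a+b)/2-s['position'])@M/.4)
```

```text
17.55 [ 0.53346218 -0.28436259  0.20673146] 84.23371102423967 [ 0.004 -0.033  0.017 -0.042  0.006  0.014 -0.001]
17.6 [ 0.53401944 -0.28521698  0.20810831] 84.20031801294648 [ 0.007 -0.022  0.011 -0.021  0.002  0.004 -0.   ]
0.158 [ 0.5324204  -0.29585807  0.158     ] 0.06146726317791192 [6.14604701e-02 9.13716549e-04 1.33287588e-05] [-0.02689769 -0.00128864  0.12526495]
0.162 [ 0.53263153 -0.29409018  0.162     ] 0.060293226922344414 [6.02865636e-02 8.96264391e-04 1.30741770e-05] [-0.02244507 -0.00121014  0.11526592]
```

View pics/w13.png

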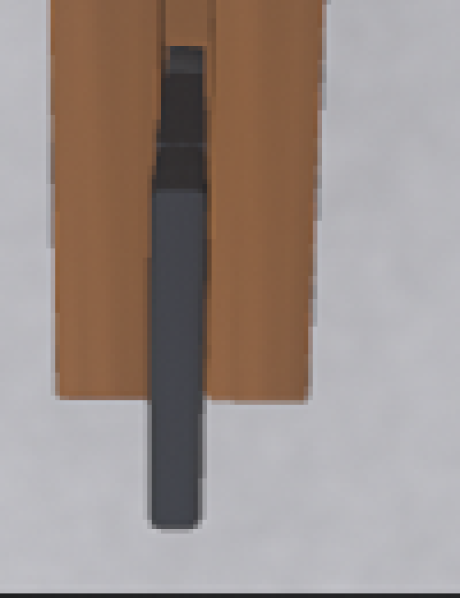

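Emit:
apply_moves(targets=[0, 0, 0, 0, 0, 0, 0, 0, 0, 0])

```text
clock: 17.9
position: [0.5335, -0.2863, 0.2089]
ee_rot: [2.332, 2.103, 0.001]
force: [0.7, -0.3, 0.2]
width: 1.0
```

Run:
```python
from h import *
s,M,y=st();print(s['clock'],s['position'],y,s['dq'].round(3))
b=eyes.get_image("wrist")[:,:,::-1]
cv2.imwrite("pics/w14.png",cv2.resize(b[140:270,215:315],None,fx=4.6,fy=4.6,interpolation=3))
```

```text
17.9 [ 0.53350799 -0.28630451  0.20887834] 84.09763014966055 [ 0.001  0.003 -0.002  0.007  0.    -0.001  0.   ]
```

View pics/w14.png

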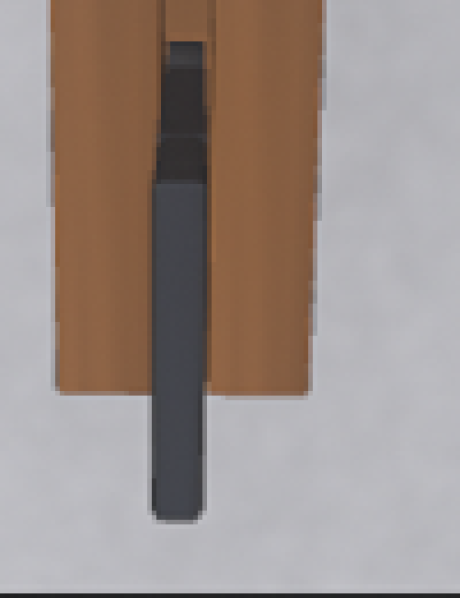

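Run:
```python
from h import *
s,M,y=st(); w=cam("wrist",s)
for z in (.154,.158,.162):
    a=atz(w,(215+180/4.6,140+183/4.6),z);b=atz(w,(215+178/4.6,140+520/4.6),z);print(z,(a+b)/2,np.linalg.norm(a-b),(a-b)@M,((a+b)/2-s['position'])@M/.4)
```

```text
0.154 [ 0.5301183  -0.29402188  0.154     ] 0.06135605877054353 [ 6.13526463e-02  6.46946214e-04 -1.43153954e-05] [-0.02004507 -0.00634986  0.13678234]
0.158 [ 0.53035521 -0.29234455  0.158     ] 0.060209169815301056 [ 6.02058211e-02  6.34853269e-04 -1.40478070e-05] [-0.01581554 -0.00617852  0.12678152]
0.162 [ 0.53059211 -0.29066722  0.162     ] 0.05906228086005853 [ 5.90589959e-02  6.22760323e-04 -1.37802186e-05] [-0.01158601 -0.00600718  0.11678069]
```

Emit:
apply_moves(targets=[0, -0.015, -0.006, 0.04, 0, 0, 0, 0, 0.06, 0, 0, 0, 0, 0.05, 0, 0.5, 0, 0, 0.03, 0, 0.6, 0, 0, 0.01, 0, 1, 0, 0, 0, 0, 1, 0, 0, 0, 0, 1, 0, 0, 0, 0, 1, 0, 0, 0, 0, 1, 0, 0, 0, 0, 1, 0, 0, 0, 0, 1, 0, 0, 0, 0, 1, 0, 0, 0, 0, 1, 0, 0, 0, 0, 1, 0, 0, 0, 0, 1, 0, 0, 0, 0], grip_force=40)

```text
clock: 19.95
position: [0.53, -0.2918, 0.1319]
ee_rot: [-2.333, -2.104, -0.0]
force: [-0.8, -0.6, 1.1]
width: 0.095
```

Run:
```python
from h import *
s,M,y=st();print(s['clock'],s['position'],y,s['width']*92,s['force'],s['ft_torque'])
w=cam("wrist",s); P=s['position'];q=P.copy();q[2]=.159
print(proj(w,[q-M[:,0]*.03,q+M[:,0]*.03]))
cv2.imwrite("pics/w15.png", eyes.get_image("wrist")[:,:,::-1])
```

```text
19.95 [ 0.52999543 -0.29184652  0.13190382] 84.08978392034673 8.754506859736066 [-0.79735089 -0.63879883  1.12653761] [-0.07938839  0.232631   -0.01874676]
[[256.56049023 315.48004852]
 [256.26065111 211.21967103]]
```

View pics/w15.png

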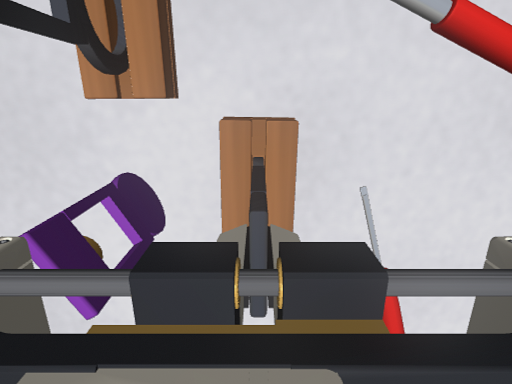

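Emit:
apply_moves(targets=[1, 0, 0, -0.04, 0, 1, 0, 0, -0.09, 0, 1, 0, 0, -0.12, 0, 1, 0, 0, -0.12, 0, 1, 0, 0, -0.12, 0, 1, 0, 0, -0.105, 0, 1, 0, 0, 0, -0.0957, 1, 0, 0, 0, 0])

```text
clock: 21.0
position: [0.5297, -0.2918, 0.3707]
ee_rot: [2.169, 2.272, 0.001]
force: [0.2, -0.8, -4.3]
width: 0.095
```

Emit:
apply_moves(targets=[1, 0.11, -0.0125, 0, 0, 1, 0.11, -0.0125, 0, 0, 1, 0.11, -0.0125, 0, 0, 1, 0.11, -0.0125, 0, 0, 1, 0.11, -0.0125, 0, 0, 1, 0.11, -0.0125, 0, 0, 1, 0.11, -0.0125, 0, 0, 1, 0.11, -0.0125, 0, 0, 1, 0.11, -0.0125, 0, 0, 1, 0.11, -0.0125, 0, 0, 1, 0.11, -0.0125, 0, 0, 1, 0.11, -0.0125, 0, 0, 1, 0.107, -0.0125, 0, 0, 1, 0, 0, 0, 0, 1, 0, 0, 0, 0, 1, 0, 0, 0, 0])

```text
clock: 23.0
position: [0.4385, 0.2739, 0.3698]
ee_rot: [2.172, 2.27, -0.001]
force: [0.9, 0.1, -3.7]
width: 0.096
```

Run:
```python
from h import *
s,M,y=st();print(s['clock'],s['position'],y,s['width']*92,s['force'],s['dq'].round(3))
cv2.imwrite("pics/w16.png", eyes.get_image("wrist")[:,:,::-1])
cv2.imwrite("pics/s16.png", eyes.get_image("side")[:,:,::-1])
print(shares(np.array([.4387,.2753,.234])-s['position']))
```

```text
23.0 [0.43849875 0.27387909 0.36983035] 92.52835993130748 8.876920550521929 [ 0.89815227  0.14892609 -3.654368  ] [ 0.004 -0.002 -0.005 -0.001 -0.003 -0.003  0.003]
[0.0036 0.0006 0.3396]
```

View pics/w16.png

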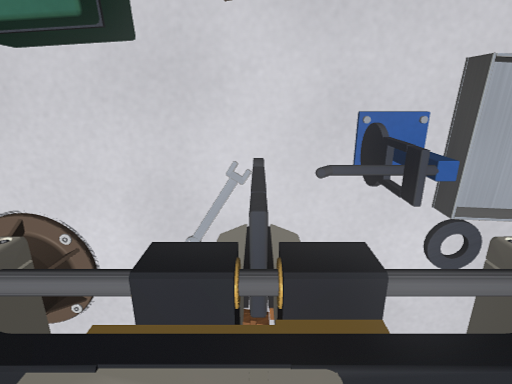

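View pics/s16.png

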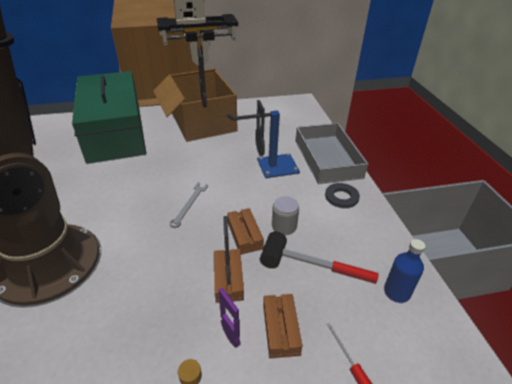

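Run:
```python
from h import *
t=cv2.imread("pics/w16.png"); t2=cv2.imread("pics/s16.png")
cv2.imwrite("pics/w16c.png",cv2.resize(t[100:220,310:470],None,fx=5,fy=5,interpolation=3))
s,M,y=st(); w=cam("wrist",s)
for uv in [(314,176)]: print(atz(w,uv,.212))
```

```text
[0.50074491 0.27491285 0.212     ]
```

View pics/w16c.png

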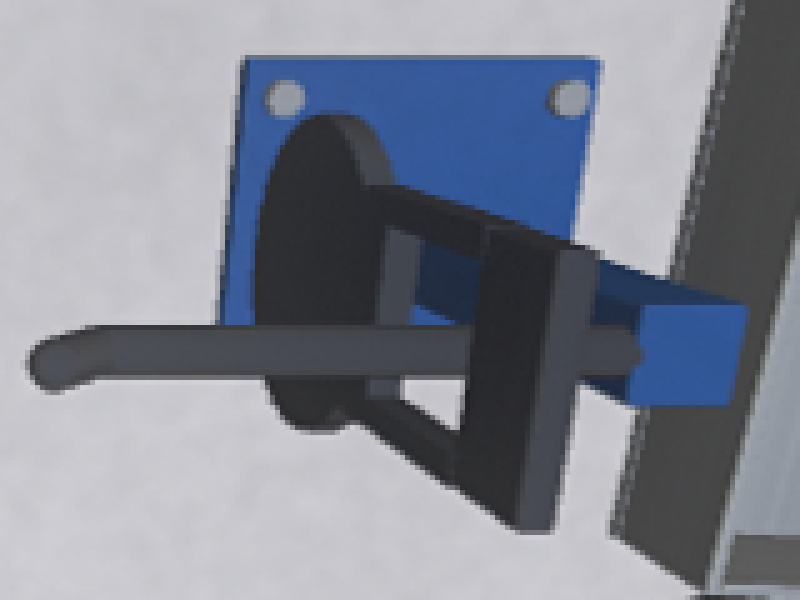

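Run:
```python
from h import *
s,M,y=st(); w=cam("wrist",s)
a=atz(w,(425,150),.238);b=atz(w,(417.4,206),.238);print(a,b,np.linalg.norm(a-b))
print((a-s['position'])@M,(b-s['position'])@M)
p=atz(w,(310+634/5,100+354/5),.2); print('post face',(p-s['position'])@M)
```

```text
[0.60175676 0.31275815 0.238     ] [0.60627898 0.25417606 0.238     ] 0.058756369956571214
[0.03124163 0.16479171 0.13204861] [-0.02748419  0.16668607  0.1320565 ]
post face [0.0008128  0.20346738 0.17005793]
```

Emit:
apply_moves(targets=[1, 0.003, 0, 0.08, 0, 1, 0, 0, 0.08, 0, 1, 0, 0, 0.08, 0, 1, 0, 0, 0.06, 0, 1, 0, 0, 0.04, 0, 1, 0, 0, 0, 0, 1, 0, 0.03, 0, 0, 1, 0, 0.03, 0, 0, 1, 0, 0.03, 0, 0, 1, 0, 0.03, 0, 0, 1, 0, 0, 0, 0])

```text
clock: 24.48
position: [0.4872, 0.2785, 0.2338]
ee_rot: [2.169, 2.272, 0.0]
force: [0.3, -0.2, -3.9]
width: 0.096
```

Run:
```python
from h import *
s,M,y=st();print(s['clock'],s['position'],y,s['width']*92,s['force'],s['dq'].round(3))
cv2.imwrite("pics/w17.png", eyes.get_image("wrist")[:,:,::-1])
a=eyes.get_image("side")[:,:,::-1]
cv2.imwrite("pics/s17.png",cv2.resize(a[80:180,190:310],None,fx=6,fy=6,interpolation=3))
w=cam("wrist",s);P=s['position']
for dx in (-.02,0,.02):
    q=P+M[:,0]*dx; q[2]=.2; print(dx,proj(w,[q]))
```

```text
24.475 [0.48718293 0.27849129 0.23378656] 92.64228447390171 8.838696275032529 [ 0.33010516 -0.23029751 -3.91899921] [-0.009 -0.014 -0.014  0.027 -0.005  0.004 -0.008]
-0.02 [[256.86417495 244.43624658]]
0 [[256.805031   218.79132233]]
0.02 [[256.74238892 191.62959951]]
```

View pics/w17.png

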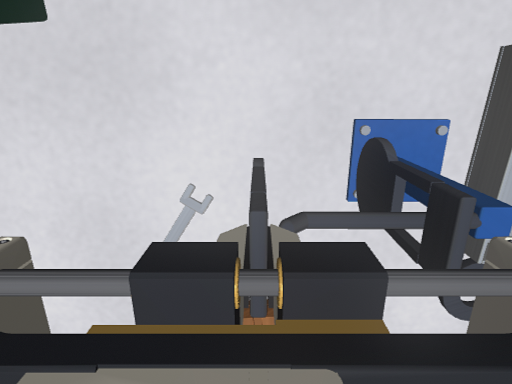

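View pics/s17.png

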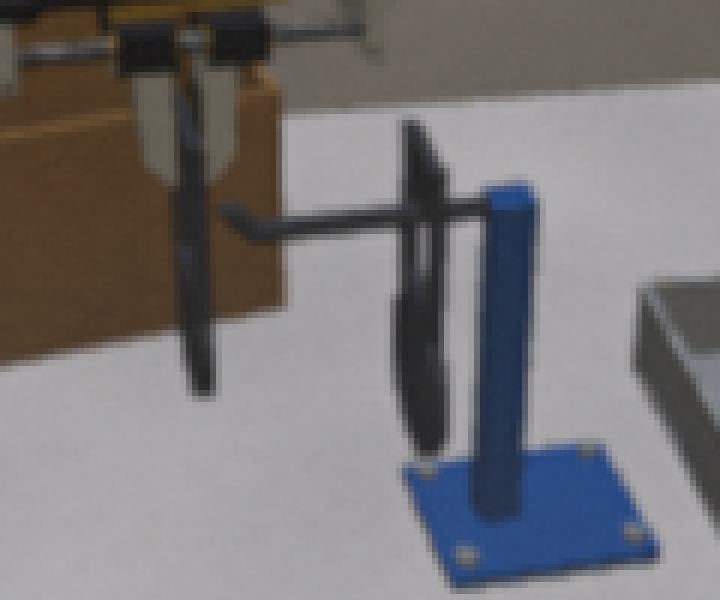

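Emit:
apply_moves(targets=[1, 0, 0.03, 0, 0, 1, 0, 0.04, 0, 0, 1, 0, 0.04, 0, 0, 1, 0, 0.04, 0, 0, 1, 0, 0.025, 0, 0, 1, 0, 0, 0, 0, 1, 0, 0, 0, 0])

```text
clock: 25.45
position: [0.5554, 0.2822, 0.2338]
ee_rot: [-2.168, -2.273, 0.001]
force: [0.1, -0.4, -4.0]
width: 0.096
```

Run:
```python
from h import *
s,M,y=st();print(s['clock'],s['position'],y,s['width']*92,s['force'],s['dq'].round(3))
cv2.imwrite("pics/w18.png", eyes.get_image("wrist")[:,:,::-1])
a=eyes.get_image("side")[:,:,::-1]
cv2.imwrite("pics/s18.png",cv2.resize(a[80:180,190:310],None,fx=6,fy=6,interpolation=3))
```

```text
25.45 [0.55544453 0.28217599 0.23381274] 92.72779698862368 8.788638983966786 [ 0.06009172 -0.36105433 -4.00327194] [-0.005 -0.009 -0.     0.005 -0.001 -0.002 -0.   ]
```

View pics/w18.png

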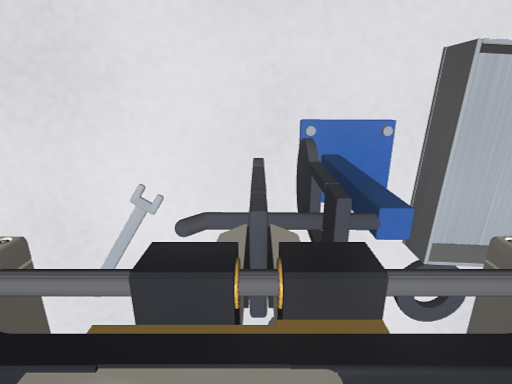

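View pics/s18.png

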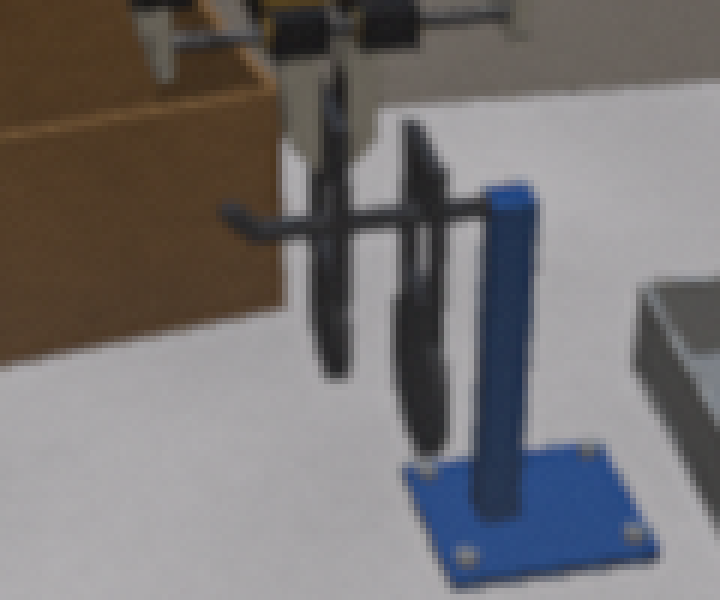

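Both views show the bar through the small blank's eye. Lower it.

Emit:
apply_moves(targets=[1, 0, 0, 0.025, 0, 1, 0, 0, 0.02, 0, 1, 0, 0, 0.01, 0, 1, 0, 0, 0, 0, 1, 0, 0, 0, 0])

```text
clock: 26.18
position: [0.5561, 0.2821, 0.2121]
ee_rot: [2.168, 2.273, 0.001]
force: [0.0, -0.1, -3.7]
width: 0.094
```

Emit:
apply_moves(targets=[1, 0, 0, 0.004, 0, 1, 0, 0, 0, 0])

```text
clock: 26.42
position: [0.5559, 0.282, 0.2104]
ee_rot: [-2.168, -2.273, -0.0]
force: [0.6, -0.8, -3.7]
width: 0.097
```

Emit:
apply_moves(targets=[1, 0, 0, 0.004, 0, 1, 0, 0, 0, 0])

```text
clock: 26.68
position: [0.5559, 0.282, 0.2086]
ee_rot: [-2.168, -2.273, 0.0]
force: [0.2, -0.4, -4.6]
width: 0.098
```

Emit:
apply_moves(targets=[1, 0, 0, 0.003, 0, 1, 0, 0, 0, 0])

```text
clock: 26.92
position: [0.5561, 0.2821, 0.2079]
ee_rot: [2.168, 2.273, 0.001]
force: [-1.0, -0.4, -0.1]
width: 0.097
```

Contact reached: the blank's weight is now off the wrist. Open slightly.

Emit:
apply_moves(targets=[0.74, 0, 0, 0, 0, 0.74, 0, 0, 0, 0, 0.74, 0, 0, 0, 0, 0.74, 0, 0, 0, 0, 0.74, 0, 0, 0, 0])

```text
clock: 27.55
position: [0.556, 0.282, 0.2075]
ee_rot: [2.168, 2.273, 0.0]
force: [-1.2, 0.5, -0.3]
width: 0.266
```

Run:
```python
from h import *
s,M,y=st();print(s['clock'],s['position'],y,s['width']*92,s['force'],s['dq'].round(3))
cv2.imwrite("pics/w19.png", eyes.get_image("wrist")[:,:,::-1])
a=eyes.get_image("side")[:,:,::-1]
cv2.imwrite("pics/s19.png",cv2.resize(a[80:180,190:310],None,fx=6,fy=6,interpolation=3))
```

```text
27.55 [0.55600513 0.28203781 0.20754558] 92.70452029008786 24.500653464819436 [-1.20710758  0.50020324 -0.31618987] [ 0.001  0.    -0.    -0.001 -0.001  0.002  0.   ]
```

View pics/w19.png

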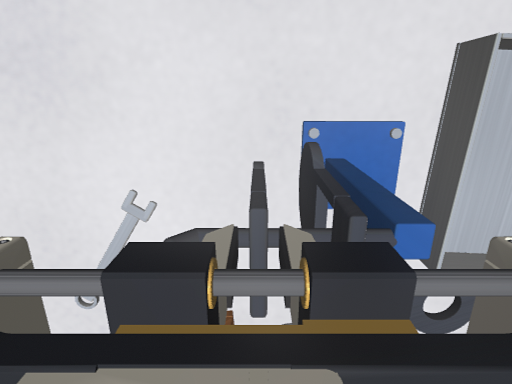

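View pics/s19.png

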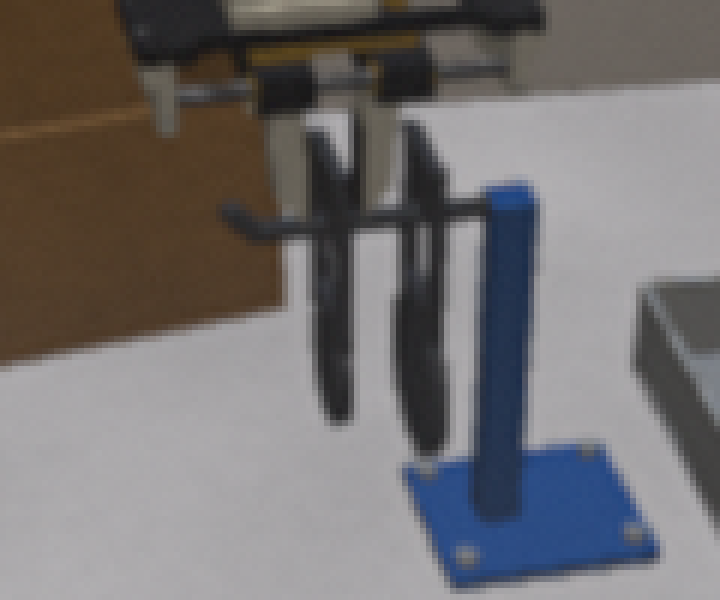

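Clear on both sides, so I'll rise straight up.

Emit:
apply_moves(targets=[0.74, 0, 0, -0.02, 0, 0.74, 0, 0, -0.04, 0, 0.74, 0, 0, -0.06, 0, 0.74, 0, 0, -0.1, 0, 0.74, 0, 0, -0.1, 0, 0.74, 0, 0, -0.1, 0, 0.74, -0.1, -0.1, 0, 0, 0.74, -0.1, -0.1, 0, 0, 0.74, -0.1, -0.1, 0, 0, 0.74, -0.1, -0.1, 0, 0, 0.74, 0, 0, 0, 0, 0.74, 0, 0, 0, 0, 0.74, 0, 0, 0, 0, 0.74, 0, 0, 0, 0])

```text
clock: 29.4
position: [0.4041, 0.1153, 0.3753]
ee_rot: [-2.167, -2.274, 0.001]
force: [0.4, 0.5, -0.8]
width: 0.258
```

Run:
```python
from h import *
s,M,y=st();print(s['clock'],s['position'],s['force'])
a=eyes.get_image("side")[:,:,::-1]; b=eyes.get_image("top")[:,:,::-1]
cv2.imwrite("pics/s20.png",cv2.resize(a[80:380,190:340],None,fx=2,fy=2,interpolation=3))
cv2.imwrite("pics/s20c.png",cv2.resize(a[80:180,190:310],None,fx=6,fy=6,interpolation=3))
cv2.imwrite("pics/t20.png",b)
```

```text
29.4 [0.40413242 0.11533845 0.37532832] [ 0.44580912  0.46342996 -0.76335514]
```

View pics/s20c.png

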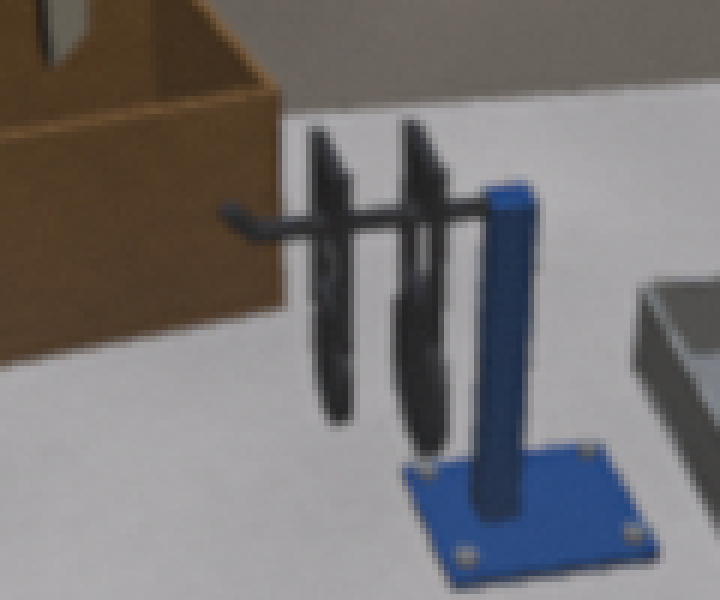

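View pics/s20.png

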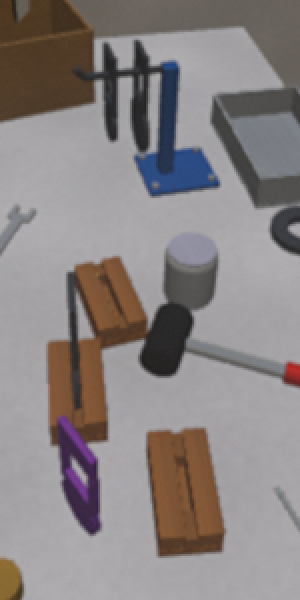

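View pics/t20.png

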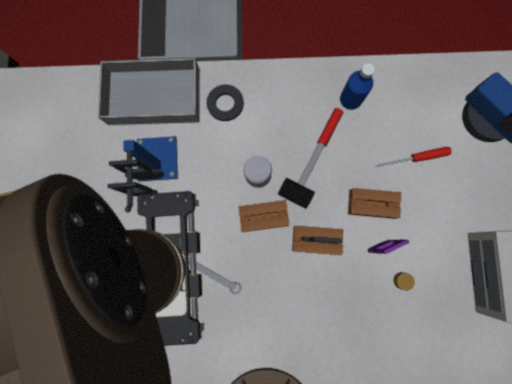

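Both blanks hang still and apart on the straight part of the hook. The spacer stands in its block and the arm is clear, so I'm handing in.

```bash
python3 -c "
from cell import arm
print(arm.sign_off())"
```

```text
the job is handed in; nothing more can be done
None
```

Both solid blanks hang on the steel hook by their eyes, and I handed the job in at about 29.5 s. I hung the large blank first, about 50 mm from the post's axis, then the small one in front of it at about 97 mm. The straight part ends at 130 mm. The ring spacer was not touched.

**Last checks:** With the arm withdrawn, the side and top pictures show both blanks hanging separately and unmoved since release. The spacer stands in its block and nothing else has moved. The wrist force read about 1 N.

**What disagreed:**
- My first estimate of the small blank's position was about 6 mm off along its width, partly because the arm was still settling when I measured. I measured again before gripping, and the blank then sat centred within about 1 mm.
- The large blank was gripped about 3 mm off centre, which I allowed for when hanging it. It hangs turned by about 2 degrees.

**Contact forces:** The readings between moves were low, the highest about 6 N, when the large blank touched the hook. I did not record forces during the moves.

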